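# Fit the sanding drum in the bench spindle and tighten the collet

### The arm

A 7-joint arm with a two-finger parallel gripper is mounted at the origin on the work surface. World frame = base frame: x ahead of the robot, y to its left, z up, the work surface at z = 0. Lengths are in m, angles in degrees, forces in N, time in s.
With the tool pointing down it reaches from about 0.4 to 0.85 m from the base axis. Payload 4.5 kg.
Tool frame: the origin (TCP) lies midway between the tips of the shut fingers; the grasp point (between the pads) lies 19 mm behind it; x points along the fingers, z is the direction in which the jaws open and shut, and the axes are right-handed (so a half turn about x gives the same grasp; the last joint's range is limited). The gripper opens to 85 mm and grips with 20 to 120 N. Pads are 22 mm wide; open, the fingers measure 114 mm over their backs; the gripper's body (76 mm by 85 mm) begins 54 mm behind the grasp point. The pads swing forward as they close: fully open they stand 13 mm farther back than shut.
Start: joints at [-68.938, 39.483, -11.15, 89.685, 9.013, 51.709, -12.324], TCP at [0.205, 0.591, 0.231] pointing down, gripper open.
Joint ranges: [-172.22, 172.22], [-26.19, 119.32], [-84.43, 86.54], [7.71, 146.69], [-57.33, 237.33], [2.42, 119.75], [-152.13, 152.13]. Speed limits (degrees/s): [147.25, 147.25, 180, 180, 180, 180, 180].

### API

Orientations are given as [roll, pitch, yaw] about the fixed x, y, z axes, in that order (R = Rz(yaw) Ry(pitch) Rx(roll)).
In Python, from bench import robot, eyes gives the robot as it stands.
- The arm moves only by the tool carry_out, never from a script. Its argument "deltas" is a list of rows, each a list of 7 numbers: the opening, from 0 (shut) to 1 (fully open), then the shift along the tool's x, y, z normalised to -1 to 1, where 1 is 0.05 m, then the turn, a rotation vector about the tool's x, y, z normalised to -1 to 1, where 1 is 10 degrees. A call has 1 to 12 rows; each row shifts and turns the commanded pose from where the row before left it, along the tool's axes as they then stand; what a row does not reach is not made up. A row lasts 1/8 s, in which the tool goes at most 62.5 mm and 10.7 degrees, less where a joint would pass 70% of its speed; a pose out of reach is approached as far as the arm can. A call with a number of a shift or a turn outside -1 to 1 is refused whole. A call with a gripper value outside its range is refused whole. The fingers move at their own pace and stop on an object; "newtons" is the grip in N (left out, the last holds). Time passes only in rows, so rows that do not move let the fingers close. It gives the time, the measured TCP pose, the force and the opening at its end, in the units of the state.
- robot.get_state(): the state, without advancing time (a new reading comes with each control period).
- eyes.grab_frame(name): name is "scene" or "top" or "wrist"; returns the picture (480x640x3 uint8, blue, green, red); there is no depth.
- eyes.calibration(name): a dict with "fx", "fy", "cx", "cy" (pixels), "R" (3x3) and "t" (3): a world point X has camera coordinates R X + t. Camera axes: x right, y down, z forward; pixel columns grow to the right and rows downward; lengths in m; the calibration is good to about 2 mm. The wrist camera is an equidistant fisheye: a pixel r from the principal point sees the ray r / f radians off the axis. A picture is of the moment at which its call begins: read the wrist's pose just before it. calibration takes no time and is no camera call; for the wrist camera it gives the pose at the moment of the call.
- robot.finish_job(): hands the job in, once; it reports no verdict.
The state is a dict: "time": time; "joints": joint angles; "joint_vel": joint speeds; "joint_torque": joint torques, N m; "tool_pos": TCP position; "ee_rot": TCP orientation; "force": force on the tool from outside, world axes, zero at the start; "wrist_torque": the same for the moment, N m; "finger_gap": finger opening in m.
Only numpy, scipy, OpenCV 4.12 (cv2) and the standard library are available. Lean on these libraries where they do the work, as an engineer would, in place of code of your own. Each camera call takes 0.05 s, during which the arm holds its last target.

### The job

Take the rust-brown sanding drum from the bit rack and set its shank, pointing down, into the open collet of the upright bench spindle until it rests on the bottom. Then turn the collet nut clockwise (seen from above) by its yellow handle until it comes up to its stop and the jaws grip the shank.

Things in the scene. Friction and masses are not known exactly. Their poses are not given: they have to be found in the camera images.
- drum_center (a point): Centre of the sanding drum's rust-brown head (24 mm across, 34 mm tall, 3 mm black cap on top; +z up the bit). Below it 60 mm of bare 12 mm steel shank, its foot 77 mm under this point. About 70 g. Starts upright in one hole (30 mm deep, 70 mm apart) of a fixed wooden rack 60 x 200 x 35 mm tall; the others hold a pale green conical stone and a steel ball burr.
- collet_mouth (a point): Centre of the collet's mouth on the upright axis of the grey fixed spindle, 102 mm above the table; +z up. A brass cone, 51 mm outside, 41 mm inside, narrows to 21 mm in 16 mm; then four jaws round a 20 mm bore. Floor 47 mm below this point: a seated drum's head centre is 30 mm above it. In the loose collet the drum may lean; closing jaws straighten it.
- handle_grip (a point): Grip point of the nut's yellow handle: an upright round post, 16 mm diameter, at the end of a level steel arm, 90 mm from the spindle's axis; it turns with the nut. The point is on the post's axis, 14 mm below its top and 10 mm above the level of the collet's mouth; the post is bare for 34 mm below it, down to the arm.
- nut (a joint): Angle of the collet nut in rad, growing as nut and handle turn clockwise seen from above. 0 is fully open, 1.4 the hard stop, fully tight. The jaws reach the 12 mm shank at about 1.1, then squeeze it. Starts between 0 and 0.3, stays where it is left; needs about 3 to 6 N at the handle.

How it is judged:
By the outcome, as a careful person would: the job done as asked, in the order asked, and still so for the second after the job is handed in, with the robot touching nothing.
It also fails if it takes over 48 s, if anything falls off the work surface, if the arm or the gripper's body presses on something with over 40 N, if the wrist force passes 120 N, or if a joint passes its speed limit or range.

## Working session

There is one attempt and no reset: what is moved stays moved. The work goes in short steps, Python scripts to look and compute and a tool call to move; the robot and the scene stay as the last step left them, time stands still between calls to the robot, and variables do not carry over. Pictures are saved under pics/ and viewed, and the job is handed in when it is done.

Besides the shell and the picture viewer there is one more tool, called after "Call:" as name([rows], argument=value, ...), one row to a line, values as JSON. carry_out: Moves the arm, as the interface text tells. Scaled input: -1 to 1 covers 0.05 m each way for a shift and 10 degrees each way for a turn. Its arguments: {"type":"object","properties":{"deltas":{"type":"array","items":{"type":"array","items":{"type":"number"}}},"newtons":{"type":"number"}},"required":["deltas"]}

```bash
ls; mkdir -p pics; python3 - <<'E'
from bench import robot, eyes
import cv2,json
for n in ("scene","top"):
    cv2.imwrite(f"pics/{n}0.png",eyes.grab_frame(n)); c=eyes.calibration(n); print(n,c)
print(robot.get_state())
E
```

```text
pics
scene {'fx': 452.67443091246594, 'fy': 452.67443091246594, 'cx': 312.149425414102, 'cy': 243.21751860283516, 'R': array([[-0.7238714 ,  0.6898874 ,  0.00809779],
       [ 0.40211666,  0.43140431, -0.80758437],
       [-0.5606357 , -0.58133098, -0.58969646]]), 't': array([ 0.3966259 , -0.12392795,  1.01980227])}
top {'fx': 504.09323662257015, 'fy': 504.09323662257015, 'cx': 320.689010627256, 'cy': 240.12555807343796, 'R': array([[-2.62865134e-03, -9.99849348e-01,  1.71572404e-02],
       [-9.93862019e-01,  7.14613478e-04, -1.10624486e-01],
       [ 1.10595560e-01, -1.73427228e-02, -9.93714170e-01]]), 't': array([-0.00103401,  0.51980342,  0.81812399])}
{'time': 0.1, 'joints': array([-68.93716097,  39.53081427, -11.14288223,  89.73974307,
         9.01168692,  51.70980654, -12.3253097 ]), 'joint_vel': array([-0.05487309, -0.12966423, -0.10426807, -0.13280037,  0.06138461,
       -0.0268332 , -0.04342121]), 'joint_torque': array([-3.32944539e-03, -5.40599120e+01, -1.27141424e+00, -1.58985490e+01,
        9.41721926e-03,  4.39486539e-03, -1.81120058e-06]), 'tool_pos': array([0.20464608, 0.58991416, 0.23053283]), 'ee_rot': array([-175.48906961,   89.90122746, -104.61418366]), 'force': array([-0.24699645, -0.07457879,  0.37753218]), 'wrist_torque': array([ 0.03687727, -0.03335586,  0.0040665 ]), 'finger_gap': 0.08538366165810121}
```

View pics/scene0.png

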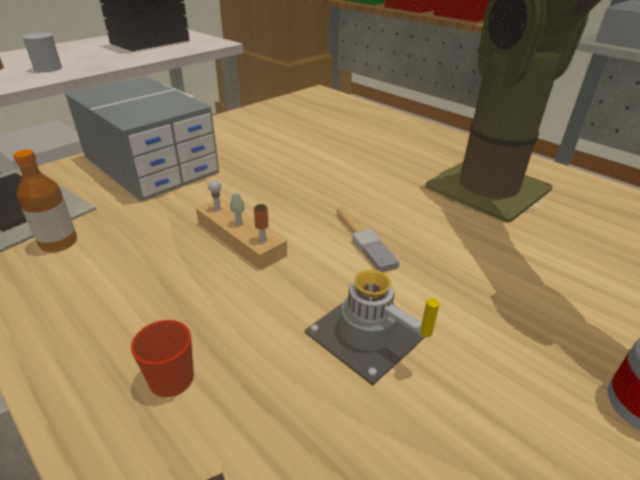

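View pics/top0.png

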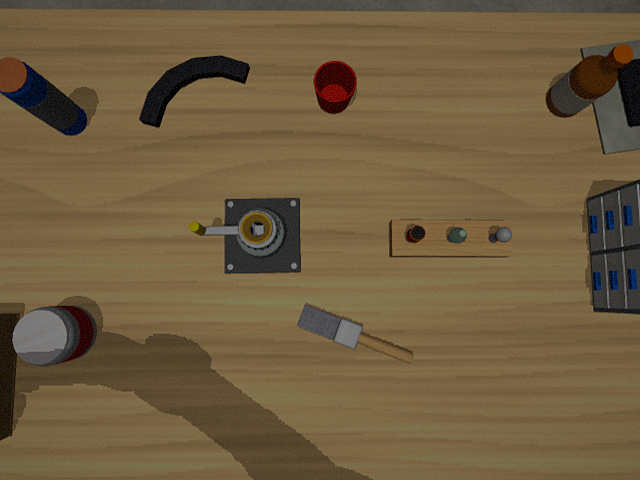

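The scene view shows the drum at about (261,215), the brass collet at (372,283) and the yellow post at (430,317). In the top view they are at (415,233), (259,229) and (196,228).

```bash
cat > h.py <<'E'
import numpy as np, cv2
from bench import robot, eyes
def ray(c,u,v):
    d=np.array([(u-c['cx'])/c['fx'],(v-c['cy'])/c['fy'],1.0]); R=np.array(c['R']);t=np.array(c['t'])
    return -R.T@t, R.T@d
def onz(c,u,v,z):
    o,d=ray(c,u,v); return o+d*(z-o[2])/d[2]
def tri(c1,p1,c2,p2):
    A=[];b=[]
    for c,p in((c1,p1),(c2,p2)):
        o,d=ray(c,*p); d/=np.linalg.norm(d); P=np.eye(3)-np.outer(d,d);A.append(P);b.append(P@o)
    X=np.linalg.lstsq(np.vstack(A),np.hstack(b),rcond=None)[0]
    return X,[np.linalg.norm(a@X-q) for a,q in zip(A,b)]
def proj(c,X):
    p=np.array(c['R'])@X+np.array(c['t']); return p[:2]/p[2]*c['fx']+[c['cx'],c['cy']]
def blobs(im,lo,hi,roi,amin=15):
    x0,y0,x1,y1=roi
    m=cv2.inRange(cv2.cvtColor(im,cv2.COLOR_BGR2HSV),np.array(lo),np.array(hi)); k=np.zeros_like(m);k[y0:y1,x0:x1]=m[y0:y1,x0:x1]
    n,l,s,ce=cv2.connectedComponentsWithStats(k)
    return [(s[i].tolist(),ce[i].round(1).tolist(),l==i) for i in range(1,n) if s[i][4]>=amin]
E
python3 - <<'E'
from h import *
s=cv2.imread('pics/scene0.png');t=cv2.imread('pics/top0.png')
for nm,im,rois in(('scene',s,dict(drum=(245,195,280,235),col=(345,262,400,300),han=(415,290,445,345))),('top',t,dict(drum=(400,220,430,248),col=(230,200,290,260),han=(183,215,210,240)))):
    out=[]
    for k,r in rois.items():
        lo,hi=dict(drum=((0,110,25),(13,255,200)),col=((15,140,60),(28,255,255)),han=((24,180,80),(34,255,255)))[k]
        print(nm,k,[b[:2] for b in blobs(im,lo,hi,r)])
        c=cv2.resize(im[r[1]-5:r[3]+5,r[0]-5:r[2]+5],(260,260),interpolation=cv2.INTER_NEAREST);out.append(c)
    cv2.imwrite(f'pics/crop_{nm}.png',np.hstack(out))
E
```

```text
scene drum [([255, 209, 13, 20, 203], [260.9, 218.8])]
scene col [([355, 270, 36, 28, 638], [372.3, 281.7])]
scene han [([422, 298, 17, 39, 397], [429.5, 316.6])]
top drum [([406, 226, 20, 17, 104], [412.8, 235.6])]
top col [([241, 212, 31, 32, 568], [255.7, 227.0])]
top han [([189, 222, 10, 10, 82], [193.5, 226.2])]
```

```bash
python3 - <<'E'
import cv2,numpy as np
cv2.imwrite('pics/crops.png',np.vstack([cv2.imread('pics/crop_scene.png'),cv2.imread('pics/crop_top.png')]))
E
```

```text
(no output)
```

View pics/crops.png

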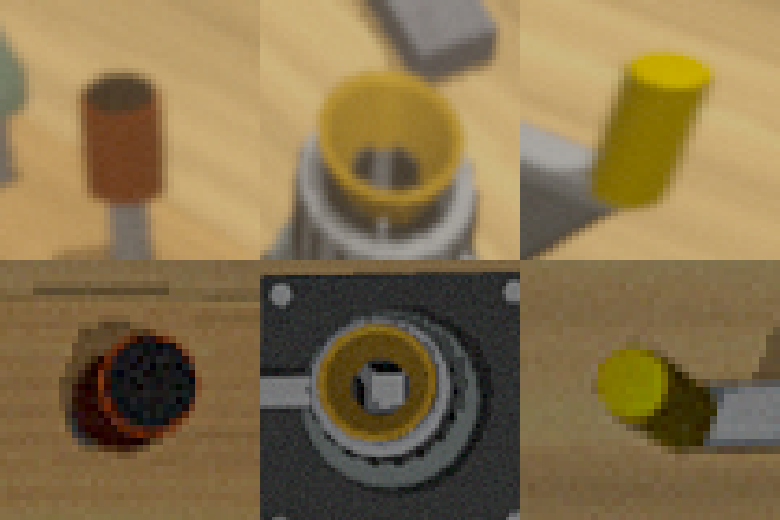

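```bash
python3 - <<'E'
from h import *
S=eyes.calibration('scene');T=eyes.calibration('top')
for n,ps,pt,z in(('drumcap',(260.4,207),(417.8,232.5),.099),('collet',(372.7,282.5),(256,227.5),.102),('handletop',(432.4,302.2),(193.5,226.2),.126)):
    print(n,'tri',tri(S,ps,T,pt),'top@z',onz(T,*pt,z).round(4),'scene@z',onz(S,*ps,z).round(4))
C=onz(T,256,227.5,.102);H=onz(T,193.5,226.2,.126); d=(H-C)[:2];print(np.hypot(*d),np.degrees(np.arctan2(d[1],d[0])))
for k in range(0,85,10):
    a=np.arctan2(d[1],d[0])-np.radians(k);print(k,(C[:2]+.09*np.array([np.cos(a),np.sin(a)])).round(3))
E
```

```text
drumcap tri (array([ 0.52377557, -0.15087162,  0.10134601]), [np.float64(0.0004303932675053551), np.float64(0.0004303932675052889)]) top@z [ 0.5238 -0.1511  0.099 ] scene@z [ 0.5217 -0.1544  0.099 ]
collet tri (array([0.53158558, 0.09903135, 0.09905264]), [np.float64(8.313435825737574e-05), np.float64(8.313435825718578e-05)]) top@z [0.5312 0.0986 0.102 ] scene@z [0.5343 0.1011 0.102 ]
handletop tri (array([0.53039375, 0.18857276, 0.12427961]), [np.float64(0.00044992582871087347), np.float64(0.0004499258287111837)]) top@z [0.5299 0.1886 0.126 ] scene@z [0.5324 0.1891 0.126 ]
0.08993123425053204 90.83407568127785
0 [0.53  0.189]
10 [0.546 0.187]
20 [0.561 0.184]
30 [0.575 0.177]
40 [0.588 0.168]
50 [0.599 0.157]
60 [0.609 0.145]
70 [0.615 0.131]
80 [0.62  0.116]
```

Both views agree to within 2–3 mm: the collet-to-handle distance measures 89.9 mm (should be 90) and the cap top triangulates at 0.101 m. Next I'll write a helper that turns a target pose into rows.

```bash
cat >> h.py <<'E'
from scipy.spatial.transform import Rotation as Ro
def cur():
    s=robot.get_state(); return np.array(s['tool_pos']),Ro.from_euler('xyz',s['ee_rot'],degrees=True),s
def target_R(yawz):  # tool x down, tool z at angle yawz (deg) in world xy
    a=np.radians(yawz); z=np.array([np.cos(a),np.sin(a),0]); x=np.array([0,0,-1.]); y=np.cross(z,x)
    return Ro.from_matrix(np.c_[x,y,z])
def plan(p,R,wps):
    """wps: (pos,yawz,n,open)"""
    rows=[]
    for q,yw,n,op in wps:
        q=np.array(q,float); RT=target_R(yw); w=(R.inv()*RT).as_rotvec(degrees=True); p0=p.copy();R0=R
        for k in range(1,n+1):
            tgt=p0+(q-p0)*k/n
            d=np.round(R.inv().apply(tgt-p)/.05,2); r=np.round(((R.inv()*(R0*Ro.from_rotvec(w*k/n,degrees=True))).as_rotvec(degrees=True))/10,2)
            rows.append([op]+(d+0).tolist()+(r+0).tolist()); p=p+R.apply(d*.05); R=R*Ro.from_rotvec(r*10,degrees=True)
    return rows,p,R
def show(wps):
    p,R,s=cur(); rows,pe,Re=plan(p,R,wps)
    for i in range(0,len(rows),12): print(rows[i:i+12])
    print('end',pe.round(4),'max',np.abs(np.array(rows)[:,1:]).max(0))
E
python3 - <<'E'
from h import *
p,R,s=cur();M=R.as_matrix();print(M.round(3))
z=M[:,2];a=np.degrees(np.arctan2(z[1],z[0]));print(a)
for t in(0,180): print(t,(t-a+180)%360-180)
E
```

```text
[[-0.    -0.945  0.328]
 [-0.002  0.328  0.945]
 [-1.    -0.    -0.002]]
70.87487927824188
0 -70.87487927824188
180 109.1251207217581
```

```bash
python3 - <<'E'
from h import *
show([((.47,.22,.23),30,12,1),((.5238,-.151,.17),0,12,1)])
E
```

```text
[[1, 0.0, -0.62, -0.44, 0.34, 0.0, 0.0], [1, 0.0, -0.64, -0.4, 0.34, 0.0, 0.0], [1, 0.01, -0.67, -0.36, 0.34, 0.0, 0.0], [1, 0.0, -0.69, -0.32, 0.34, 0.0, 0.0], [1, 0.0, -0.7, -0.28, 0.34, 0.0, 0.0], [1, 0.0, -0.72, -0.24, 0.34, 0.0, 0.0], [1, 0.0, -0.74, -0.19, 0.34, 0.0, 0.0], [1, 0.0, -0.74, -0.15, 0.34, -0.01, 0.0], [1, 0.01, -0.75, -0.11, 0.35, 0.0, 0.0], [1, 0.0, -0.76, -0.06, 0.34, 0.0, 0.0], [1, 0.0, -0.76, -0.01, 0.34, 0.0, 0.0], [1, 0.0, -0.76, 0.03, 0.34, 0.0, 0.0]]
[[1, 0.1, -0.58, -0.23, 0.25, 0.0, 0.0], [1, 0.1, -0.59, -0.21, 0.25, 0.0, 0.0], [1, 0.1, -0.6, -0.18, 0.25, 0.0, 0.0], [1, 0.1, -0.6, -0.15, 0.25, 0.0, 0.0], [1, 0.1, -0.61, -0.13, 0.25, 0.0, 0.0], [1, 0.1, -0.62, -0.1, 0.25, 0.0, 0.0], [1, 0.1, -0.62, -0.07, 0.25, 0.0, 0.0], [1, 0.1, -0.62, -0.05, 0.25, 0.0, 0.0], [1, 0.1, -0.63, -0.02, 0.25, 0.0, 0.0], [1, 0.1, -0.62, 0.01, 0.25, 0.0, 0.0], [1, 0.1, -0.62, 0.04, 0.25, 0.0, 0.0], [1, 0.1, -0.63, 0.06, 0.25, 0.0, 0.0]]
end [ 0.5238 -0.1512  0.1702] max [0.1  0.76 0.44 0.35 0.01 0.  ]
```

Call:
carry_out([
  [1,0,-0.62,-0.44,0.34,0,0],
  [1,0,-0.64,-0.4,0.34,0,0],
  [1,0.01,-0.67,-0.36,0.34,0,0],
  [1,0,-0.69,-0.32,0.34,0,0],
  [1,0,-0.7,-0.28,0.34,0,0],
  [1,0,-0.72,-0.24,0.34,0,0],
  [1,0,-0.74,-0.19,0.34,0,0],
  [1,0,-0.74,-0.15,0.34,0,0],
  [1,0,-0.75,-0.11,0.35,0,0],
  [1,0,-0.76,-0.06,0.34,0,0],
  [1,0,-0.76,-0.01,0.34,0,0],
  [1,0,-0.76,0.03,0.34,0,0],
])

```text
time: 1.6
tool_pos: [0.4707, 0.2193, 0.2305]
ee_rot: [166.0, 90.0, -164.1]
force: [0.3, 0.9, -0.8]
finger_gap: 0.0852
```

Call:
carry_out([
  [1,0.1,-0.58,-0.23,0.25,0,0],
  [1,0.1,-0.59,-0.21,0.25,0,0],
  [1,0.1,-0.6,-0.18,0.25,0,0],
  [1,0.1,-0.6,-0.15,0.25,0,0],
  [1,0.1,-0.61,-0.13,0.25,0,0],
  [1,0.1,-0.62,-0.1,0.25,0,0],
  [1,0.1,-0.62,-0.07,0.25,0,0],
  [1,0.1,-0.62,-0.05,0.25,0,0],
  [1,0.1,-0.63,-0.02,0.25,0,0],
  [1,0.1,-0.62,0.01,0.25,0,0],
  [1,0.1,-0.62,0.04,0.25,0,0],
  [1,0.1,-0.63,0.06,0.25,0,0],
])

```text
time: 3.1
tool_pos: [0.5238, -0.1514, 0.1703]
ee_rot: [145.5, 90.0, 145.4]
force: [0.3, 0.4, -0.6]
finger_gap: 0.0855
```

Call:
carry_out([
  [1,0,0,0,0,0,0],
  [1,0,0,0,0,0,0],
])

```text
time: 3.35
tool_pos: [0.5236, -0.1496, 0.1705]
ee_rot: [123.7, 89.9, 123.7]
force: [0.7, 1.2, -0.9]
finger_gap: 0.0857
```

```bash
python3 - <<'E'
from h import *
p,R,s=cur();print(p,R.as_matrix().round(3),s['time'],s['joints'].round(0))
cv2.imwrite('pics/w1.png',eyes.grab_frame('wrist'))
show([((.5238,-.151,.065),0,5,1)])
E
```

```text
[ 0.52364804 -0.14960328  0.17050741] [[-0.001 -0.     1.   ]
 [ 0.001  1.     0.   ]
 [-1.     0.001 -0.001]] 3.35 [ 10.  38.   2. 108.  -2.  34.  13.]
[[1, 0.42, -0.01, 0.0, 0.0, 0.0, 0.0], [1, 0.43, -0.01, 0.0, 0.0, 0.0, 0.0], [1, 0.42, 0.0, 0.0, 0.0, 0.0, 0.0], [1, 0.42, -0.01, 0.0, 0.01, 0.0, -0.01], [1, 0.42, -0.01, 0.0, 0.0, 0.0, 0.0]]
end [ 0.5238 -0.151   0.0651] max [0.43 0.01 0.   0.01 0.   0.01]
```

View pics/w1.png

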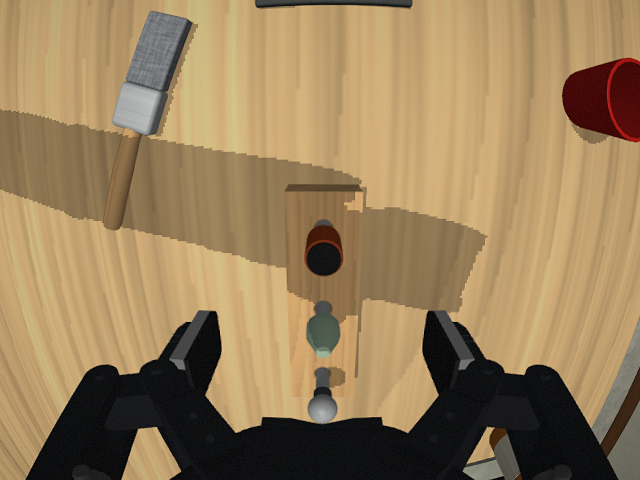

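The wrist view shows the drum cap at (324,258), centred laterally between the open fingers. I'll check it with the fisheye ray.

```bash
cat >> h.py <<'E'
def wonz(c,u,v,z):
    x=(u-c['cx'])/c['fx'];y=(v-c['cy'])/c['fy'];r=np.hypot(x,y);d=np.array([x/r*np.sin(r),y/r*np.sin(r),np.cos(r)])
    R=np.array(c['R']);o=-R.T@np.array(c['t']);d=R.T@d; return o+d*(z-o[2])/d[2]
E
python3 - <<'E'
from h import *
c=eyes.calibration('wrist');print(wonz(c,324,258,.099),-np.array(c['R']).T@c['t'],robot.get_state()['tool_pos'])
E
```

```text
[ 0.52613937 -0.14867423  0.099     ] [ 0.52465103 -0.06810072  0.31368714] [ 0.52380556 -0.14912047  0.17063169]
```

Call:
carry_out([
  [1,0.43,0,0.02,0,0,0],
  [1,0.43,0,0.01,0,0,0],
  [1,0.43,0,0,0,0,0],
  [1,0.43,0,0,0,0,0],
  [1,0.43,0,0,0,0,0],
  [0,0,0,0,0,0,0],
  [0,0,0,0,0,0,0],
  [0,0,0,0,0,0,0],
  [0,0,0,0,0,0,0],
  [0,0,0,0,0,0,0],
  [0,0,0,0,0,0,0],
  [0,0,0,0,0,0,0],
], newtons=50)

```text
time: 4.9
tool_pos: [0.5258, -0.1506, 0.0642]
ee_rot: [-4.4, 89.9, -4.5]
force: [-0.9, 1.0, 6.8]
finger_gap: 0.0227
```

```bash
python3 - <<'E'
from h import *
p,R,s=cur();print(p,s['time'],s['force'],s['finger_gap'])
cv2.imwrite('pics/w2.png',eyes.grab_frame('wrist'))
E
```

```text
[ 0.52584253 -0.15059518  0.06422845] 4.9 [-0.87614207  0.98036279  6.77293615] 0.022725122072448787
```

View pics/w2.png

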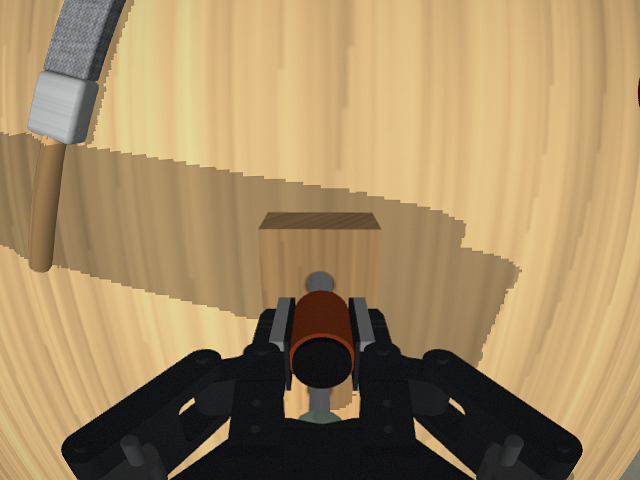

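The drum head is gripped squarely between the pads at (322,340), with a gap reading of 22.7 mm. Lifting.

Call:
carry_out([
  [0,-0.2,0,0,0,0,0],
  [0,-0.4,0,0,0,0,0],
  [0,-0.5,0,0,0,0,0],
  [0,-0.6,0,0,0,0,0],
  [0,-0.6,0,0,0,0,0],
  [0,-0.4,0,0,0,0,0],
  [0,0,0,0,0,0,0],
])

```text
time: 5.82
tool_pos: [0.5264, -0.1509, 0.2]
ee_rot: [-11.9, 89.8, -12.0]
force: [-0.1, -0.2, -0.3]
finger_gap: 0.0229
```

```bash
python3 - <<'E'
from h import *
p,R,s=cur();print(p,s['time'],s['force'],s['finger_gap'])
show([((.5315,.0985,.198),0,11,0)])
E
```

```text
[ 0.52636981 -0.15086667  0.19996078] 5.825 [-0.08900602 -0.24336514 -0.33513551] 0.02288641780609785
[[0, 0.0, 0.45, 0.01, 0.0, 0.0, 0.0], [0, 0.01, 0.46, 0.01, 0.0, 0.0, 0.0], [0, 0.0, 0.45, 0.01, 0.0, 0.01, 0.0], [0, 0.0, 0.45, 0.01, 0.0, 0.0, 0.0], [0, 0.01, 0.46, 0.01, 0.0, 0.0, 0.0], [0, 0.0, 0.45, 0.0, 0.0, 0.0, 0.0], [0, 0.0, 0.45, 0.01, 0.0, 0.0, 0.0], [0, 0.01, 0.46, 0.01, 0.0, 0.01, 0.0], [0, 0.0, 0.45, 0.01, 0.0, 0.0, 0.0], [0, 0.0, 0.45, 0.01, 0.0, 0.0, 0.0], [0, 0.01, 0.46, 0.01, 0.0, 0.0, 0.0]]
end [0.5315 0.0986 0.1978] max [0.01 0.46 0.01 0.   0.01 0.  ]
```

Call:
carry_out([
  [0,0,0.45,0.01,0,0,0],
  [0,0.01,0.46,0.01,0,0,0],
  [0,0,0.45,0.01,0,0.01,0],
  [0,0,0.45,0.01,0,0,0],
  [0,0.01,0.46,0.01,0,0,0],
  [0,0,0.45,0,0,0,0],
  [0,0,0.45,0.01,0,0,0],
  [0,0.01,0.46,0.01,0,0.01,0],
  [0,0,0.45,0.01,0,0,0],
  [0,0,0.45,0.01,0,0,0],
  [0,0.01,0.46,0.01,0,0,0],
  [0,0,0,0,0,0,0],
])

```text
time: 7.32
tool_pos: [0.5297, 0.101, 0.1953]
ee_rot: [171.0, 89.7, 171.2]
force: [0.1, -0.7, -0.5]
finger_gap: 0.023
```

```bash
python3 - <<'E'
from h import *
p,R,s=cur();print(p,s['time'],s['force'],s['finger_gap'])
im=eyes.grab_frame('scene');cv2.imwrite('pics/s3.png',cv2.resize(im[150:360,270:470],(762,800))[:600]);cv2.imwrite('pics/w3.png',eyes.grab_frame('wrist'))
S=eyes.calibration('scene')
# expected pixels: collet centre, shank foot
print(proj(S,np.array([.5315,.0985,.102])),proj(S,np.array([p[0],p[1],p[2]-.058])))
E
```

```text
[0.52966233 0.101032   0.19527013] 7.325 [ 0.13036101 -0.68527972 -0.49868989] 0.022977481278766938
[372.56560745 280.60255093] [377.37625067 260.12877102]
```

View pics/s3.png

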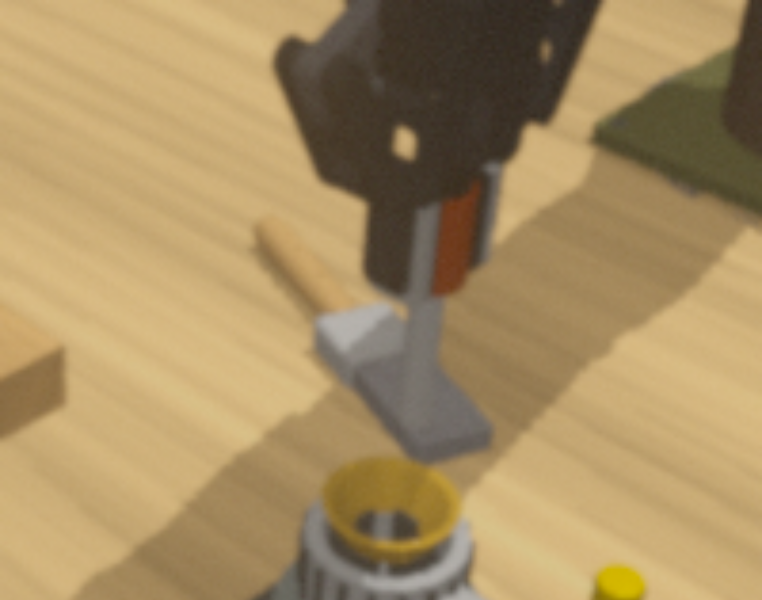

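View pics/w3.png

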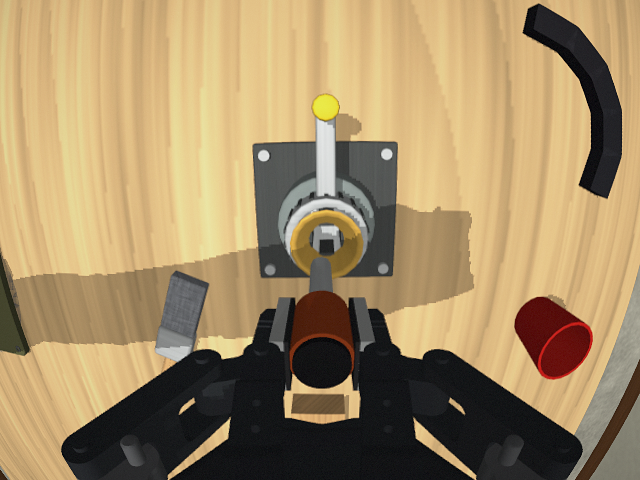

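In the scene view the shank hangs upright above the collet, and in the wrist view its foot (320,265) is just short of the brass mouth (327,244). The handle top is at (326,107).

```bash
python3 - <<'E'
from h import *
im=cv2.imread('pics/w3.png')
c=eyes.calibration('wrist');p,R,s=cur();print(p,R.as_matrix().round(3))
for b in blobs(im,(15,120,60),(34,255,255),(280,80,370,285),80): print(b[:2])
print('rim',wonz(c,326.5,244,.102),'handle',wonz(c,326,107,.126),'foot',wonz(c,320,265,p[2]-.058),'cap',wonz(c,321.5,362,p[2]+.036))
cv2.imwrite('pics/w3c.png',cv2.resize(im[190:390,270:390],(480,800))[:600])
E
```

```text
[0.529958   0.09784123 0.19565568] [[-0.005  0.001  1.   ]
 [-0.001  1.    -0.001]
 [-1.    -0.001 -0.005]]
([311, 93, 29, 28, 599], [325.2, 106.7])
([290, 210, 73, 70, 2640], [327.2, 242.6])
rim [0.53369692 0.09982679 0.102     ] handle [0.53302601 0.18873395 0.126     ] foot [0.5296568  0.09890297 0.13765568] cap [0.53102857 0.09942884 0.23165568]
```

View pics/w3c.png

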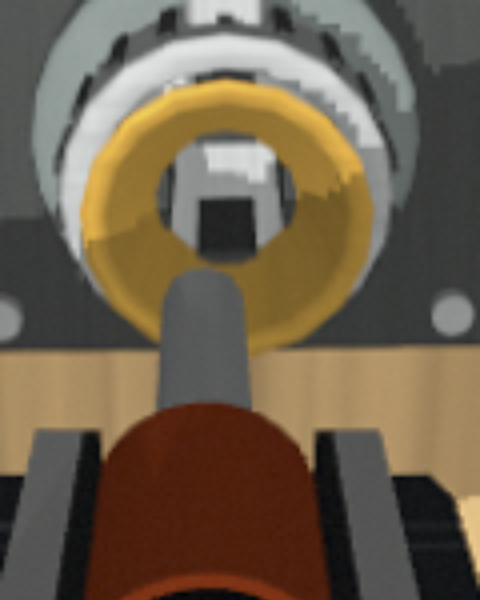

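Call:
carry_out([
  [0,0.1,0.01,0.06,0,0,0],
  [0,0.2,0.01,0.01,0,0.03,0],
  [0,0.25,0,0,0,0,0],
  [0,0.25,0,0,0,0,0],
  [0,0.25,0,0,0,0,0],
  [0,0.2,0,0,0,0,0],
  [0,0,0,0,0,0,0],
])

```text
time: 8.3
tool_pos: [0.5329, 0.0999, 0.1329]
ee_rot: [-178.2, 89.4, -178.2]
force: [-0.9, 0.0, -0.9]
finger_gap: 0.0223
```

```bash
python3 - <<'E'
from h import *
p,R,s=cur();print(p,R.as_matrix().round(3),s['time'],s['force'],s['wrist_torque'],s['finger_gap'])
cv2.imwrite('pics/w4.png',eyes.grab_frame('wrist'))
E
```

```text
[0.53294587 0.09988074 0.13288199] [[-0.01  0.    1.  ]
 [-0.    1.   -0.  ]
 [-1.   -0.   -0.01]] 8.3 [-0.89482546  0.03956848 -0.90919338] [-0.03921289  0.00852932  0.01439444] 0.02228398895998207
```

View pics/w4.png

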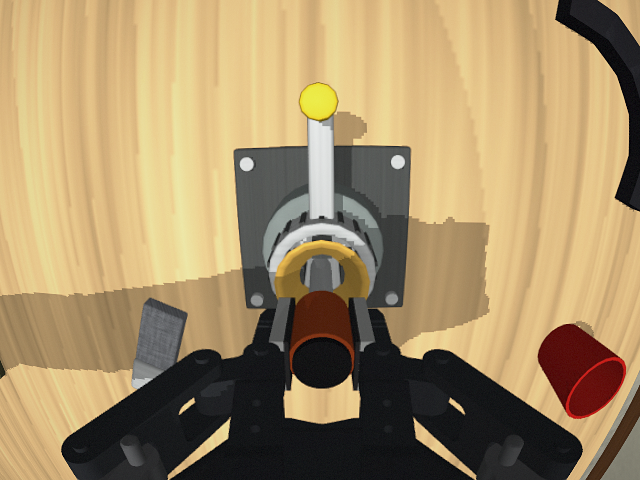

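The shank is inside the mouth and centred (322,270), with no contact force. I'll take out the 0.6° tilt and lower the last 20 mm.

Call:
carry_out([
  [0,0.1,0,0,0,-0.03,0],
  [0,0.12,0,0,0,-0.03,0],
  [0,0.1,0,0,0,0,0],
  [0,0.06,0,0,0,0,0],
  [0,0.03,0,0,0,0,0],
  [0,0,0,0,0,0,0],
])

```text
time: 9.1
tool_pos: [0.5335, 0.1, 0.1142]
ee_rot: [10.0, 89.9, 10.0]
force: [-1.7, 0.1, 8.2]
finger_gap: 0.0229
```

```bash
python3 - <<'E'
from h import *
p,R,s=cur();print(p,R.as_matrix().round(3),s['time'],s['force'],s['wrist_torque'],s['finger_gap'])
E
```

```text
[0.53347854 0.09998462 0.1141969 ] [[ 0.002  0.001  1.   ]
 [ 0.     1.    -0.001]
 [-1.     0.     0.002]] 9.1 [-1.65101593  0.05939185  8.21385901] [-0.01390346  0.58945747  0.00254916] 0.02286012407500009
```

The contact height of 0.1142 matches the seated height I predicted from the grip (0.082−0.0642 → 0.1142). Releasing and lifting.

Call:
carry_out([
  [0.6,0,0,0,0,0,0],
  [0.6,0,0,0,0,0,0],
  [0.6,0,0,0,0,0,0],
  [0.6,0,0,0,0,0,0],
  [0.6,-0.3,0,0,0,0,0],
  [0.6,-0.6,0,0,0,0,0],
  [0.6,-0.6,0,0,0,0,0],
  [0.6,-0.6,0,0,0,0,0],
  [0.6,0,0,0,0,0,0],
])

```text
time: 10.22
tool_pos: [0.535, 0.1002, 0.2213]
ee_rot: [11.1, 89.5, 11.1]
force: [0.6, 0.2, -0.7]
finger_gap: 0.0512
```

```bash
python3 - <<'E'
from h import *
p,R,s=cur();print(p,R.as_matrix().round(3),s['time'],s['force'],s['finger_gap'])
c=eyes.calibration('wrist');w=eyes.grab_frame('wrist');cv2.imwrite('pics/w5.png',w)
im=eyes.grab_frame('scene');cv2.imwrite('pics/s5.png',cv2.resize(im[190:390,300:460],(640,800))[:600])
print(im[:1,:1].shape,[b[:2] for b in blobs(w,(24,150,80),(34,255,255),(250,20,400,200),80)])
E
```

```text
[0.53504595 0.10021115 0.22132064] [[ 0.008  0.001  1.   ]
 [ 0.002  1.    -0.001]
 [-1.     0.002  0.008]] 10.225 [ 0.57323397  0.15211671 -0.69961838] 0.05124555224738937
(1, 1, 3) [([302, 99, 24, 24, 433], [313.8, 110.4])]
```

View pics/s5.png

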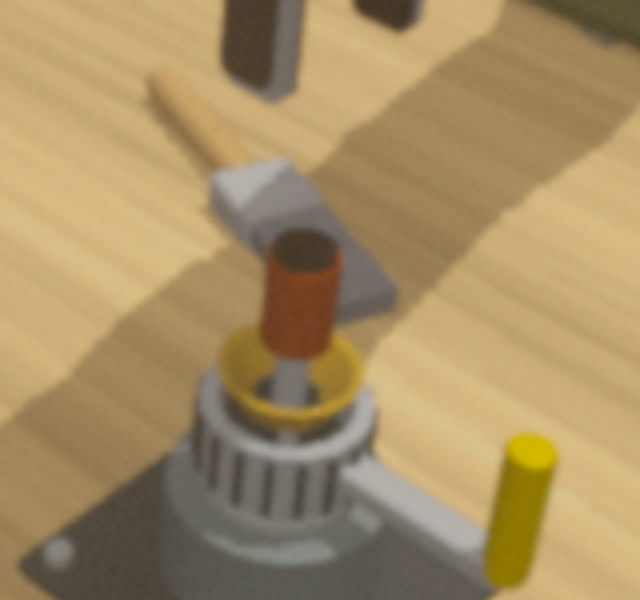

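View pics/w5.png

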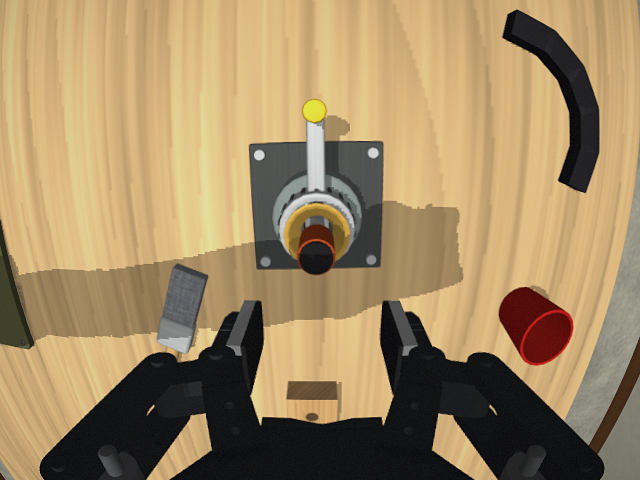

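The drum is standing in the collet with a slight lean, as expected. The handle is unmoved at wrist pixel (314,110). Moving over it.

```bash
python3 - <<'E'
from h import *
c=eyes.calibration('wrist');print('handle',wonz(c,313.8,110.4,.126))
show([((.5315,.1887,.21),0,3,.6),((.5315,.1887,.093),0,5,.6)])
E
```

```text
handle [0.52939743 0.18991523 0.126     ]
[[0.6, 0.06, 0.59, -0.01, 0.0, 0.0, 0.0], [0.6, 0.06, 0.59, -0.01, 0.0, 0.01, 0.0], [0.6, 0.05, 0.59, -0.01, 0.0, 0.0, 0.0], [0.6, 0.47, 0.0, 0.0, 0.0, 0.0, 0.0], [0.6, 0.47, 0.0, 0.0, 0.0, 0.0, 0.0], [0.6, 0.47, 0.0, 0.0, 0.0, 0.0, 0.0], [0.6, 0.47, 0.0, 0.0, 0.0, 0.0, 0.0], [0.6, 0.46, 0.0, -0.01, 0.0, 0.0, 0.0]]
end [0.5313 0.1885 0.0932] max [0.47 0.59 0.01 0.   0.01 0.  ]
```

Call:
carry_out([
  [0.6,0.06,0.59,-0.02,0,0,0],
  [0.6,0.06,0.59,-0.02,0,0,0],
  [0.6,0.05,0.6,-0.02,0,0,0],
  [0.6,0.47,0,0,0,0,0],
  [0.6,0.47,0,0,0,0,0],
  [0.6,0.47,0,0,0,0,0],
  [0.6,0.47,0,0,0,0,0],
  [0.6,0.46,0,-0.01,0,0,0],
  [0.6,0,0,0,0,0,0],
])

```text
time: 11.45
tool_pos: [0.5279, 0.1882, 0.0905]
ee_rot: [-151.3, 89.8, -151.3]
force: [-0.1, 0.2, 0.1]
finger_gap: 0.0514
```

Call:
carry_out([
  [0,0,0,0,0,0,0],
  [0,0,0,0,0,0,0],
  [0,0,0,0,0,0,0],
  [0,0,0,0,0,0,0],
  [0,0,0,0,0,0,0],
], newtons=30)

```text
time: 12.08
tool_pos: [0.5313, 0.1892, 0.0937]
ee_rot: [11.3, 89.7, 11.2]
force: [1.6, 0.3, 6.2]
finger_gap: 0.0151
```

```bash
python3 - <<'E'
from h import *
p,R,s=cur();print(p,R.as_matrix().round(3),s['time'],s['force'],s['finger_gap'],s['joints'].round())
w=eyes.grab_frame('wrist');cv2.imwrite('pics/w6.png',w)
C=np.array([.532,.0992]);r=.090;p0=p
wps=[]
a0=np.degrees(np.arctan2(p[1]-C[1],p[0]-C[0]));print(a0,np.hypot(*(p[:2]-C)))
for k in range(1,17):
    a=np.radians(a0-4.5*k); wps.append(((C[0]+r*np.cos(a),C[1]+r*np.sin(a),p[2]),-4.5*k,1,0))
show(wps)
E
```

```text
[0.53126479 0.18916673 0.0936575 ] [[ 0.004  0.001  1.   ]
 [ 0.001  1.    -0.001]
 [-1.     0.001  0.004]] 12.075 [1.62257392 0.25432322 6.22504429] 0.015070496642107535 [-27.  46.   4. 107.  -7.  26. -18.]
90.4682110481068 0.08996973675900337
[[0, 0.0, 0.0, 0.14, 0.45, 0.02, -0.01], [0, 0.0, -0.01, 0.14, 0.45, 0.01, 0.0], [0, 0.0, 0.0, 0.14, 0.45, 0.0, 0.0], [0, 0.0, -0.01, 0.15, 0.45, 0.0, 0.0], [0, 0.0, 0.0, 0.14, 0.45, 0.0, 0.0], [0, 0.0, -0.01, 0.14, 0.45, 0.0, 0.01], [0, 0.0, 0.0, 0.14, 0.45, 0.0, 0.0], [0, 0.0, 0.0, 0.14, 0.45, 0.0, 0.0], [0, 0.0, -0.01, 0.14, 0.45, 0.0, 0.0], [0, 0.0, 0.0, 0.14, 0.45, 0.0, 0.0], [0, 0.0, -0.01, 0.14, 0.45, -0.01, 0.0], [0, 0.0, 0.0, 0.15, 0.45, 0.0, 0.0]]
[[0, 0.0, -0.01, 0.14, 0.45, 0.0, 0.0], [0, 0.0, 0.0, 0.14, 0.45, 0.0, 0.0], [0, 0.0, 0.0, 0.14, 0.45, 0.0, 0.0], [0, 0.0, -0.01, 0.14, 0.45, 0.0, 0.0]]
end [0.6173 0.1277 0.0937] max [0.   0.01 0.15 0.45 0.02 0.01]
```

View pics/w6.png

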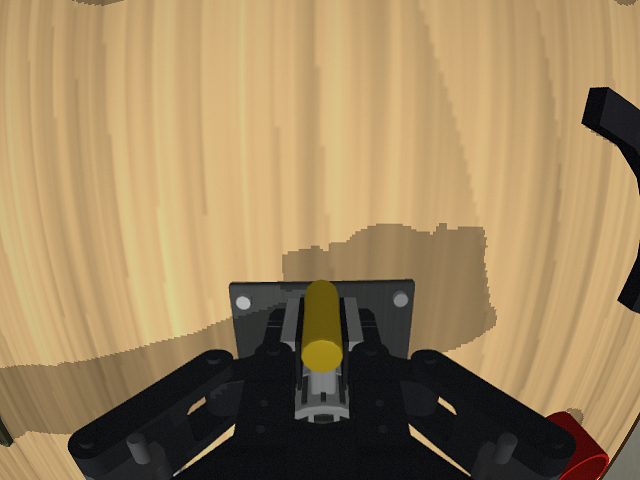

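The post is gripped squarely at (322,340). Next I'll turn it along the arc, first about 54° in two calls, watching the force.

Call:
carry_out([
  [0,0,0,0.14,0.45,0,0],
  [0,0,-0.01,0.14,0.45,0,0],
  [0,0,0,0.14,0.45,0,0],
  [0,0,-0.01,0.15,0.45,0,0],
  [0,0,0,0.14,0.45,0,0],
  [0,0,-0.01,0.14,0.45,0,0],
])

```text
time: 12.88
tool_pos: [0.5707, 0.1806, 0.0937]
ee_rot: [81.4, 89.9, 54.4]
force: [-1.1, 2.1, 7.5]
finger_gap: 0.0152
```

```bash
cat > chk.py <<'E'
from h import *
p,R,s=cur();C=np.array([.532,.0992]);M=R.as_matrix()
print(p.round(4),'t',s['time'],'az',np.degrees(np.arctan2(p[1]-C[1],p[0]-C[0])).round(1),'r',np.hypot(*(p[:2]-C)).round(4),'yaw',np.degrees(np.arctan2(M[1,2],M[0,2])).round(1),'F tool',(M.T@s['force']).round(1),'T',s['wrist_torque'].round(2),s['finger_gap'],'down',M[:,0].round(3))
E
python3 chk.py
```

```text
[0.5707 0.1806 0.0937] t 12.875 az 64.6 r 0.0902 yaw -27.1 F tool [-7.5  1.4 -2. ] T [0.34 0.2  0.1 ] 0.015218695109819574 down [ 0.001  0.002 -1.   ]
```

Call:
carry_out([
  [0,0,0,0.14,0.45,0,0],
  [0,0,0,0.14,0.45,0,0],
  [0,0,-0.01,0.14,0.45,0,0],
  [0,0,0,0.14,0.45,0,0],
  [0,0,-0.01,0.14,0.45,0,0],
  [0,0,0,0.15,0.45,0,0],
])

```text
time: 13.62
tool_pos: [0.6034, 0.1543, 0.0937]
ee_rot: [109.6, 89.8, 55.6]
force: [-1.0, 2.6, 7.0]
finger_gap: 0.0151
```

```bash
python3 chk.py
```

```text
[0.6034 0.1543 0.0937] t 13.625 az 37.6 r 0.0902 yaw -54.1 F tool [-7.   0.8 -2.7] T [0.48 0.19 0.05] 0.015111538671070499 down [ 0.002  0.003 -1.   ]
```

Call:
carry_out([
  [0,0,0,0.14,0.45,0,0],
  [0,0,-0.01,0.14,0.45,0,0],
  [0,0,0,0,0,0,0],
])

```text
time: 14.0
tool_pos: [0.6116, 0.1414, 0.0937]
ee_rot: [87.3, 89.8, 24.3]
force: [1.8, 1.4, 6.2]
finger_gap: 0.0152
```

```bash
python3 chk.py
```

```text
[0.6116 0.1414 0.0937] t 14.0 az 27.9 r 0.0901 yaw -63.1 F tool [-6.2  2.2 -0.4] T [ 0.18 -0.27 -0.03] 0.015154398808362802 down [ 0.004  0.002 -1.   ]
```

Call:
carry_out([
  [0,0,0,0.07,0.22,0,0],
  [0,0,0,0.07,0.22,0,0],
  [0,0,0,0.07,0.22,0,0],
])

```text
time: 14.38
tool_pos: [0.6155, 0.1331, 0.0937]
ee_rot: [119.3, 89.8, 49.7]
force: [0.7, 2.4, 6.1]
finger_gap: 0.0149
```

```bash
python3 chk.py
```

```text
[0.6155 0.1331 0.0937] t 14.375 az 22.1 r 0.0901 yaw -69.6 F tool [-6.1  1.5 -2. ] T [ 0.51 -0.06  0.08] 0.014875440973156049 down [ 0.003  0.003 -1.   ]
```

Call:
carry_out([
  [0,0,0,0.07,0.22,0,0],
  [0,0,0,0.07,0.22,0,0],
  [0,0,0,0,0,0,0],
])

```text
time: 14.75
tool_pos: [0.6179, 0.1261, 0.0937]
ee_rot: [115.3, 89.8, 41.3]
force: [0.1, 2.9, 6.0]
finger_gap: 0.0151
```

```bash
python3 chk.py
```

```text
[0.6179 0.1261 0.0937] t 14.75 az 17.4 r 0.09 yaw -74.0 F tool [-6.   0.9 -2.8] T [ 0.43 -0.12  0.01] 0.015075822867119679 down [ 0.003  0.003 -1.   ]
```

Call:
carry_out([
  [0,0,0,0.07,0.22,0,0],
  [0,0,0,0.07,0.22,0,0],
  [0,0,0,0,0,0,0],
])

```text
time: 15.12
tool_pos: [0.6197, 0.1195, 0.0937]
ee_rot: [122.9, 89.8, 44.5]
force: [-0.3, 1.7, 5.4]
finger_gap: 0.0148
```

```bash
python3 chk.py
```

```text
[0.6197 0.1195 0.0937] t 15.125 az 13.0 r 0.09 yaw -78.4 F tool [-5.4  0.  -1.7] T [ 0.42 -0.09 -0.04] 0.01476395602740428 down [ 0.003  0.003 -1.   ]
```

Turned 77.5° so far, with no stop yet. Continuing in small steps.

Call:
carry_out([
  [0,0,0,0.05,0.16,0,0],
  [0,0,0,0.05,0.16,0,0],
  [0,0,0,0,0,0,0],
])

```text
time: 15.5
tool_pos: [0.6203, 0.1165, 0.0937]
ee_rot: [148.5, 89.7, 67.1]
force: [0.3, 5.3, 7.2]
finger_gap: 0.0152
```

```bash
python3 chk.py
```

```text
[0.6203 0.1165 0.0937] t 15.5 az 11.1 r 0.09 yaw -81.4 F tool [-7.2  1.1 -5.2] T [ 0.96 -0.02  0.23] 0.01520594070476084 down [ 0.002  0.005 -1.   ]
```

Call:
carry_out([
  [0,0,0,0.05,0,0,0],
  [0,0,0,0.05,0,0,0],
  [0,0,0,0,0,0,0],
])

```text
time: 15.88
tool_pos: [0.6202, 0.1165, 0.0937]
ee_rot: [169.4, 89.3, 88.1]
force: [-1.4, 11.9, 8.8]
finger_gap: 0.0153
```

```bash
python3 chk.py
```

```text
[0.6202 0.1165 0.0937] t 15.875 az 11.1 r 0.0899 yaw -81.3 F tool [ -8.6   0.4 -12. ] T [2.24 0.23 0.19] 0.01527955747753017 down [ 0.     0.011 -1.   ]
```

The force rose to 12 N with no further motion, so the nut is at its hard stop after 79.4° (1.39 rad). I'll relax the push, open and lift clear.

Call:
carry_out([
  [0,0,0,-0.07,0,0,0],
  [0.6,0,0,0,0,0,0],
  [0.6,0,0,0,0,0,0],
  [0.6,0,0,0,0,0,0],
  [0.6,0,0,0,0,0,0],
  [0.6,-0.4,0,0,0,0,0],
  [0.6,-0.6,0,0,0,0,0],
  [0.6,-0.8,0,0,0,0,0],
  [0.6,-0.8,0,0,0,0,0],
  [0.6,0,-0.5,0,0,0,0],
  [0.6,0,-0.5,0,0,0,0],
  [0.6,0,0,0,0,0,0],
])

```text
time: 17.38
tool_pos: [0.5694, 0.1035, 0.2243]
ee_rot: [107.3, 89.9, 25.6]
force: [-0.2, 0.0, 0.4]
finger_gap: 0.0508
```

```bash
python3 chk.py; python3 - <<'E'
from h import *
s=eyes.grab_frame('scene');t=eyes.grab_frame('top');w=eyes.grab_frame('wrist')
a=cv2.resize(s[200:400,300:500],(400,400));b=cv2.resize(t[170:290,190:310],(400,400))
cv2.imwrite('pics/f.png',np.hstack([a,b]));cv2.imwrite('pics/fw.png',w)
cv2.imwrite('pics/ft.png',t);cv2.imwrite('pics/fs.png',s)
E
```

```text
[0.5694 0.1035 0.2243] t 17.375 az 6.6 r 0.0377 yaw -81.7 F tool [-0.4 -0.2 -0.1] T [ 0.02 -0.02  0.03] 0.050819588777747574 down [ 0.002  0.001 -1.   ]
```

View pics/f.png

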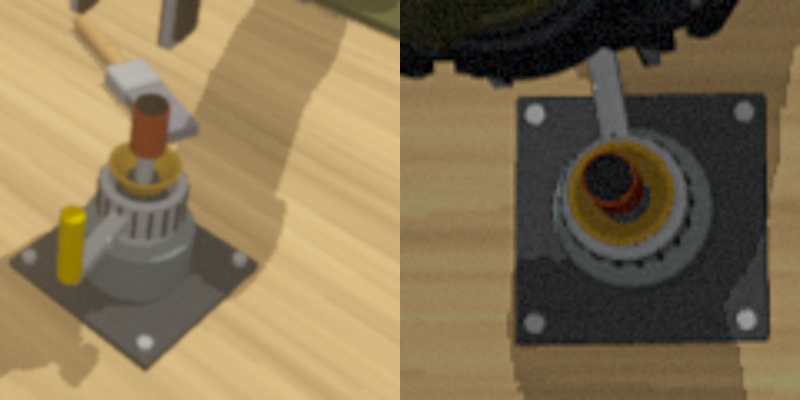

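View pics/fw.png

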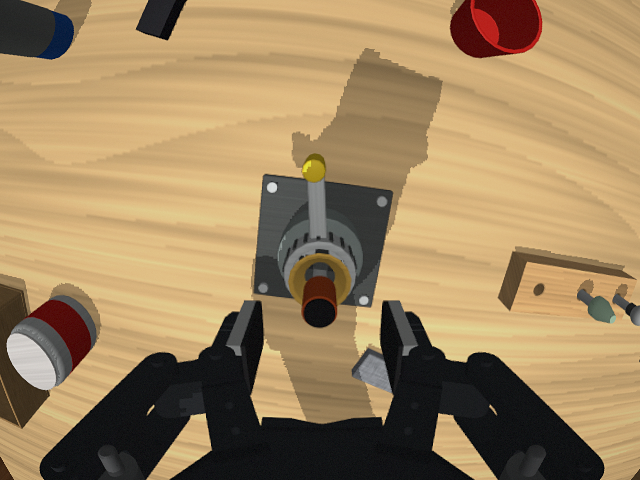

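```bash
python3 - <<'E'
from h import *
S=eyes.calibration('scene');T=eyes.calibration('top');W=eyes.calibration('wrist')
print(tri(S,(375,250.5),T,(253.1,223.5)),onz(T,253.1,223.5,.149))
w=cv2.imread('pics/fw.png');b=blobs(w,(24,150,80),(34,255,255),(280,130,350,190),80);print([x[:2] for x in b])
s=b[0][0]; H=wonz(W,s[0]+s[2]/2-.5,s[1]+s[3]/2-1.5,.126);print('handle',H,'cap',wonz(W,319,313,.149))
E
```

```text
(array([0.53064758, 0.0969667 , 0.15100753]), [np.float64(0.0005257153276460598), np.float64(0.0005257153276460087)]) [0.53062611 0.09762575 0.149     ]
[([302, 154, 24, 28, 508], [313.8, 167.8])]
handle [0.62485886 0.11744759 0.126     ] cap [0.53270635 0.10026226 0.149     ]
```

The cap top triangulates to (0.531, 0.097, 0.151), which puts it on the axis, upright and at seated height (0.149 nominal). The handle hasn't moved since the stop, and the arm is clear.

```bash
python3 -c "
from bench import robot
print(robot.finish_job())"
```

```text
the job is handed in; nothing more can be done
None
```

The sanding drum is seated in the collet and the nut is tightened to its stop. The job was handed in at about 17.5 s of the allowed 48 s.

- **Seating:** I lifted the drum from the rack and lowered it into the collet. It touched bottom with 8 N at the height I had predicted for a seated drum.
- **Tightening:** I turned the handle 79.4° clockwise (1.39 rad). There the push rose to 12 N with no further motion, so I took that as the hard stop. That angle means the nut started almost fully open.
- **Last checks:** After release, the drum's top measured within about 2 mm of the spindle axis. Its height read 0.151 m against 0.149 m expected, the same 2 mm high reading I got in the rack. The handle was still at its stop, and the wrist force was about 0 N with the gripper clear.

Measurements from different cameras disagreed by 2–4 mm throughout, worst for the collet mouth and handle. I did not tug the drum to test the grip; that the jaws hold it rests on the nut reaching its stop and the drum standing straight.

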